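Open the right push-and-turn safety cap and hold it above the bottle

ROBOT

A 6-joint arm with a two-finger parallel gripper is mounted at the origin on the work surface. World frame = base frame: x ahead of the robot, y to its left, z up, the work surface at z = 0. Lengths are in m, angles in rad, forces in N, time in s.
With the tool pointing down it reaches from about 0.4 to 0.825 m from the base axis. Payload 7 kg.
Tool frame: the origin (TCP) lies midway between the tips of the shut fingers; the grasp point (between the pads) lies 19 mm behind it; z points along the fingers, y is the line along which they close (so a half turn about z gives the same grasp; the last joint's range is limited). The gripper opens to 88 mm and grips with 3 to 60 N. Pads are 19 mm wide; open, the fingers measure 130 mm over their backs; the gripper's body (78 mm by 193 mm) begins 47 mm behind the grasp point.
Start: joints at [1.543, 0.359, 0.012, 0, -1.224, -0.288], TCP at [0.21, 0.642, 0.227] pointing down, gripper open.
Joint ranges: [-3.07, 3.07], [-1.43, 2.12], [-1.02, 1.25], [-3.03, 1.67], [-3.05, -0], [-3.03, 3.03]. Speed limits (rad/s): [2.39, 2.39, 3.01, 3.14, 3.14, 3.14].

INTERFACE

Orientations are given as a unit quaternion [x, y, z, w].
In Python, from plant import ctrl, get_image, order, outline_of, place_of gives the robot as it stands. The module is installed in compiled form; this text tells all that it offers.
- The arm moves only by the tool arm_command, never from a script. Its argument "targets" is a list that holds one entry, the list of rows, each a list of 7 numbers: the finger opening in mm, from 0 to 87.6, then the shift along the tool's x, y, z in units of 2 cm (1.0 is 2 cm), then the turn, a rotation vector about the tool's x, y, z in units of 5 degrees (1.0 is 5 degrees). A call has exactly 10 rows; each row shifts and turns the commanded pose from where the row before left it, along the tool's axes as they then stand; what a row does not reach is not made up. A row lasts 1/10 s, in which the tool goes at most 50 mm and 8.59 degrees, less where a joint would pass 70% of its speed; a pose out of reach is approached as far as the arm can. A call with a number of a shift or a turn outside -1 to 1 is refused whole. A call with a gripper value outside its range is refused whole. The fingers move at their own pace and stop on an object; the grip force is fixed at half the most. Time passes only in rows, so rows that do not move let the fingers close, or fill a call up. It gives the time, the measured TCP pose, the force, the opening and the grip force at its end, in the units of the state.
- ctrl.sense(): the state, without advancing time (a new reading comes with each control period).
- get_image(name): name is "scene" or "side" or "wrist"; returns a dict with "pixels" (384x512x3 uint8, red, green, blue), "fovy" (degrees; the focal length in pixels is half the picture's height over the tangent of half this angle, whatever the lens; pixels are square), "cx", "cy" (the principal point, pixels), "dist_coeffs" ([k1, k2, p1, p2, k3] as OpenCV has them; the pictures are not rectified), "cam_to_world" (4x4, takes a point from camera to world coordinates). Camera axes: x right, y down, z forward; pixel columns grow to the right and rows downward; lengths in m; the calibration is good to about 2 mm. A picture is of the moment at which its call begins. There is no depth.
- order.finish_job(): hands the job in; it is judged then, once.
Trained networks look in the newest picture that a camera, given by its name, has taken for a name from the list of things; names that differ only in an ending like _2 or _b are one class to them, and where a whole thing is asked for, a point or a joint stands for the part that bears it (a point fixed in the world has none). Each returns a list of dicts, best first, with "conf" (0 to 1); they miss things now and then, are a little off and sometimes report something else, mostly with a low value. They report only what shows in the picture. A call takes as long as a camera call. They do not tell look-alikes from the thing itself.
- outline_of(camera, target): "pixels" (384x512 bool, what is visible of it) and "box" ([left, top, width, height] as shares, 0 to 1, of the picture: columns of its width, rows of its height, round what is visible of it).
- place_of(camera, target): "at" ([row, column] as shares, 0 to 1, of the picture: columns of its width, rows of its height: a listed point, or the origin of a listed thing).
The state is a dict: "t": time; "q": joint angles; "dq": joint speeds; "tau": joint torques, N m; "tcp_pos": TCP position; "tool_rot": TCP orientation; "force": force on the tool from outside, world axes, zero at the start; "moment": the same for the moment, N m; "finger_gap": finger opening in m; "grasp_force": force on a finger pad.
Only numpy, scipy, OpenCV 4.12 (cv2) and the standard library are available. Lean on these libraries where they do the work, as an engineer would, in place of code of your own. Each camera call takes 0.05 s, during which the arm holds its last target. There are 200 camera calls.

TASK

Clean what lies in the red tray: if it is the circuit board, open the bottle with the blue cap (contact cleaner); if it is the brass tap fitting, open the one with the orange cap (descaler). To open it, push the safety cap down against its spring, keep it pushed while turning it a sixth of a turn anticlockwise, then lift it straight up and finish while still holding it, level and still, about 10 cm above its own bottle's neck. Leave the other bottle alone, closed, and the board, fitting and screwdriver where they lie.

Things in the scene. Friction and masses are not known exactly. Their poses are not given: they have to be found in the camera images.
- blue_cap_mid (a point): centre, half-way up, of the round ribbed blue safety cap (contact cleaner): 54 mm in diameter, 44 mm tall, top 22 mm above this point, about 45 g; can be gripped across its diameter at any yaw. z: its axis, up; x: along the black mark on its top. Pushed down 4 to 8 mm it can turn anticlockwise (from above); at 60 degrees (free from 52 to 67, then an end stop) it comes straight off upward
- blue_neck (a point): top of the neck of the white bottle with blue label band, on its axis, 150 mm above the bench. Closed, the cap's centre is 4 mm below it and their x axes agree (black shoulder mark). Bottle 82 mm in diameter, shoulder 96 to 114 mm above the bench, held immovably in a 110 mm square steel holder. Neck 31 mm in diameter, 41 mm over its lugs
- blue_disc (a joint): sprung disc in the mouth of the blue bottle, m: 0 with the cap closed or off, grows to 0.008 as the cap is pushed down; from 0.004 on the cap is free to turn. Spring 4.2 N at 0, 7 N at 0.004, 9.8 N at 0.008. When the cap has turned 60 degrees the spring pushes it up
- orange_cap_mid (a point): centre, half-way up, of the round ribbed orange safety cap (descaler): 54 mm in diameter, 44 mm tall, top 22 mm above this point, about 45 g; can be gripped across its diameter at any yaw. z: its axis, up; x: along the black mark on its top. Pushed down 4 to 8 mm it can turn anticlockwise (from above); at 60 degrees (free from 52 to 67, then an end stop) it comes straight off upward
- orange_neck (a point): top of the neck of the white bottle with orange label band, on its axis, 150 mm above the bench. Closed, the cap's centre is 4 mm below it and their x axes agree (black shoulder mark). Bottle 82 mm in diameter, shoulder 96 to 114 mm above the bench, held immovably in a 110 mm square steel holder. Neck 31 mm in diameter, 41 mm over its lugs
- orange_disc (a joint): sprung disc in the mouth of the orange bottle, m: 0 with the cap closed or off, grows to 0.008 as the cap is pushed down; from 0.004 on the cap is free to turn. Spring 4.2 N at 0, 7 N at 0.004, 9.8 N at 0.008. When the cap has turned 60 degrees the spring pushes it up
- red_tray_mid (a point): centre of the floor of the red tray (120 by 150 mm, 14 mm high walls, floor 4 mm thick, fixed): what lies here is to be cleaned now
- grey_tray_mid (a point): the same for the grey tray: what lies here is not to be cleaned now
- board_mid (a point): centre of the green circuit board, 55 by 85 mm, 15 mm tall with its parts; lies in the red or the grey tray
- fitting_mid (a point): centre of the brass tap fitting (a tee), 26 by 72 mm, 40 mm tall; lies in the other tray
- screwdriver_grip (a point): handle of a screwdriver, 170 mm long, lying on the bench; not needed
Things that resemble listed ones, but are neither listed nor needed, are in the scene too. Of the things like the part that bears board_mid, leave any that is pink or purple; of the rest the larger one is meant.

How it is judged:
By the outcome, as a careful person would: the job done as asked, in the order asked, and still so for the second after the job is handed in, while the arm keeps its last pose, push and grip.
It also fails if it takes over 32 s, if anything falls off the work surface, if the arm or the gripper's body presses on something with over 40 N, if the wrist force passes 120 N, or if a joint passes its speed limit or range.

## Working session

There is one attempt and no reset: what is moved stays moved. The work goes in short steps, Python scripts to look and compute and a tool call to move; the robot and the scene stay as the last step left them, time stands still between calls to the robot, and variables do not carry over. Pictures are saved under pics/ and viewed, at most 10 in all, crops included, and the job is handed in when it is done.

Besides the shell and the picture viewer there is one more tool, called after "Emit:" as name(argument=value, ...) on one line, values as JSON. arm_command: Moves the arm, as the interface text tells. Shifts and turns lie within -1 to 1; 1 stands for 2 cm of shift or 5 degrees of turn. Its arguments: {"type":"object","properties":{"targets":{"type":"array"}},"required":["targets"]}

```bash
mkdir -p pics; cat > h.py <<'E'
import numpy as np, cv2
from plant import ctrl, get_image, order, outline_of, place_of
def K(im):
    f=192/np.tan(np.radians(im["fovy"])/2); return np.array([[f,0,im["cx"]],[0,f,im["cy"]],[0,0,1.]])
def ray(im,rc):  # share row,col -> origin, dir
    p=np.array([[[rc[1]*512,rc[0]*384]]],float)
    u=cv2.undistortPoints(p,K(im),np.array(im["dist_coeffs"],float))[0,0]
    T=np.array(im["cam_to_world"]); d=T[:3,:3]@np.array([u[0],u[1],1]); return T[:3,3],d/np.linalg.norm(d)
def onz(im,rc,z):
    o,d=ray(im,rc); return o+d*(z-o[2])/d[2]
def save(im,n,crop=None,s=1):
    a=im["pixels"][:,:,::-1]
    if crop: r0,r1,c0,c1=crop; a=a[r0:r1,c0:c1]
    cv2.imwrite("pics/"+n,cv2.resize(a,None,fx=s,fy=s,interpolation=cv2.INTER_CUBIC))
E
python3 - <<'E'
from h import *
Z=dict(blue_cap_mid=.146,orange_cap_mid=.146,red_tray_mid=.004,grey_tray_mid=.004,board_mid=.012,fitting_mid=.024)
s=ctrl.sense();print(s)
ims=[]
for c in("scene","side"):
    im=get_image(c);ims.append(im["pixels"])
    print(c,np.round(np.array(im["cam_to_world"])[:3,3],2))
    for n,z in Z.items():
        for r in place_of(c,n)[:4]: print(n,round(r["conf"],2),np.round([r["at"][0]*384,r["at"][1]*512]),np.round(onz(im,r["at"],z),3))
    save(im,c+"0.png",s=1.5)
E
```

```text
{'t': 0.0, 'q': array([ 1.54309232e+00,  3.59402639e-01,  1.10628950e-02, -3.42066049e-04,
       -1.22410795e+00, -2.88111350e-01]), 'dq': array([ 9.52339663e-04,  4.02669554e-04, -1.31274386e-03, -9.87915607e-05,
       -7.80614753e-04, -1.07194781e-04]), 'tau': array([-3.40914403e-04, -5.82726824e+01,  2.93048269e+01,  6.99672773e+00,
        6.92003465e-03, -1.63108357e-04]), 'tcp_pos': array([0.20951875, 0.64114391, 0.22561572]), 'tool_rot': array([ 9.87548956e-01, -1.57309731e-01, -5.22445922e-05,  8.39571522e-04]), 'force': array([-0.19057041, -0.27968071,  0.03133749]), 'moment': array([ 0.0523274 , -0.02684116,  0.03245476]), 'grasp_force': 0.0, 'finger_gap': 0.0876017687391781}
scene [0.82 0.37 0.77]
blue_cap_mid 0.82 [104. 240.] [ 0.533 -0.119  0.146]
blue_cap_mid 0.57 [169. 152.] [ 0.772 -0.074  0.146]
orange_cap_mid 0.62 [186. 335.] [0.496 0.159 0.146]
red_tray_mid 0.83 [168. 155.] [ 0.752 -0.17   0.004]
red_tray_mid 0.39 [162. 149.] [ 0.757 -0.196  0.004]
grey_tray_mid 0.93 [266. 214.] [0.757 0.12  0.004]
board_mid 0.84 [262. 218.] [0.747 0.12  0.012]
board_mid 0.64 [198. 245.] [0.617 0.022 0.012]
board_mid 0.56 [320. 268.] [0.726 0.276 0.012]
board_mid 0.55 [312. 338.] [0.603 0.339 0.012]
fitting_mid 0.54 [159. 153.] [ 0.746 -0.185  0.024]
side [ 0.11 -0.47  0.83]
blue_cap_mid 0.6 [238. 360.] [ 0.661 -0.22   0.146]
blue_cap_mid 0.57 [242. 291.] [ 0.532 -0.118  0.146]
orange_cap_mid 0.89 [186. 209.] [0.506 0.163 0.146]
red_tray_mid 0.61 [244. 356.] [ 0.75  -0.176  0.004]
grey_tray_mid 0.68 [189. 286.] [0.765 0.119 0.004]
grey_tray_mid 0.45 [275. 223.] [ 0.41  -0.005  0.004]
board_mid 0.73 [192. 283.] [0.742 0.107 0.012]
board_mid 0.72 [168. 245.] [0.727 0.275 0.012]
board_mid 0.72 [173. 200.] [0.6   0.356 0.012]
board_mid 0.49 [230. 272.] [0.606 0.017 0.012]
fitting_mid 0.67 [242. 360.] [ 0.749 -0.183  0.024]
```

View pics/scene0.png

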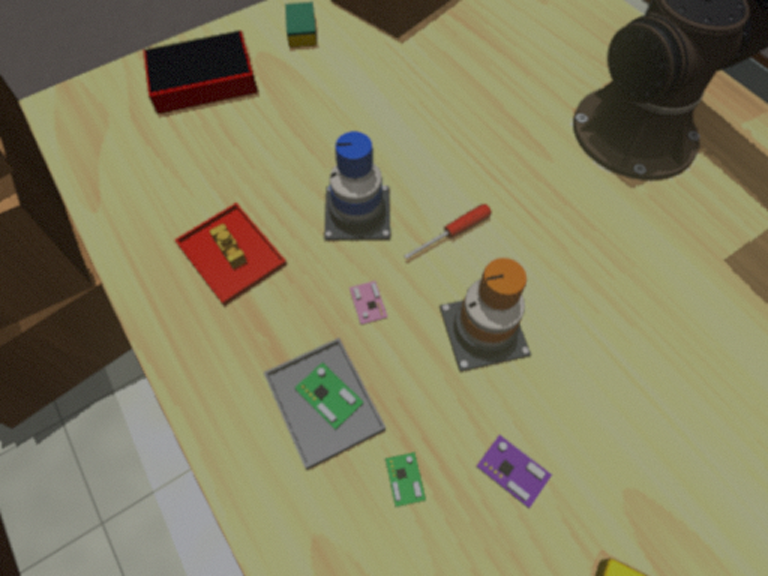

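View pics/side0.png

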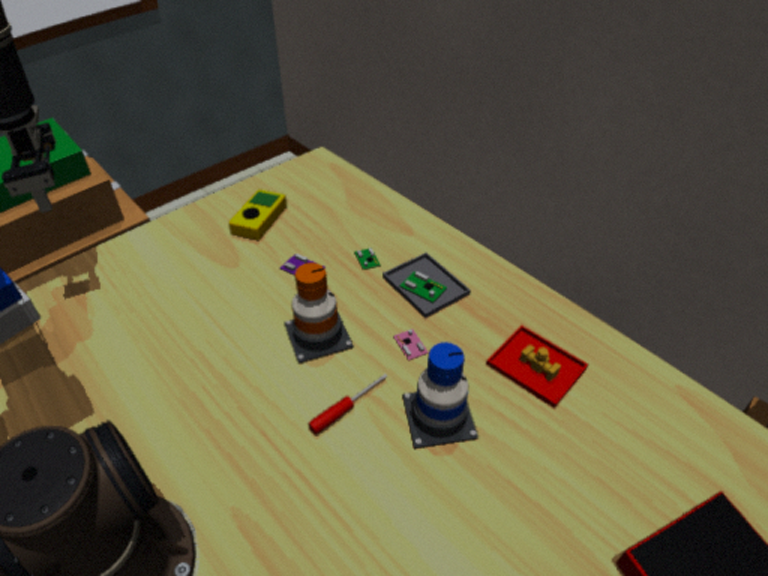

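The brass fitting lies in the red tray (scene picture at 768 px scale: about 228,245) and the larger green board lies in the grey tray (328,395). The look-alikes are a small green board (405,480), a pink one (368,302) and a purple one (513,470). The cap to open is therefore the orange one at (503,280). I'll confirm this in one crop.

```bash
python3 - <<'E'
from h import *
im=get_image("scene"); save(im,"crop1.png",(125,345,110,370),3)
E
python3 - <<'E'
from h import *
R=[]
for c in("scene","side"):
    im=get_image(c); r=place_of(c,"orange_cap_mid")[0]; o,d=ray(im,r["at"]); R.append((o,d))
A=sum(np.eye(3)-np.outer(d,d) for o,d in R); b=sum((np.eye(3)-np.outer(d,d))@o for o,d in R)
print(np.round(np.linalg.solve(A,b),4))
E
```

```text
[0.5007 0.1585 0.1514]
```

View pics/crop1.png

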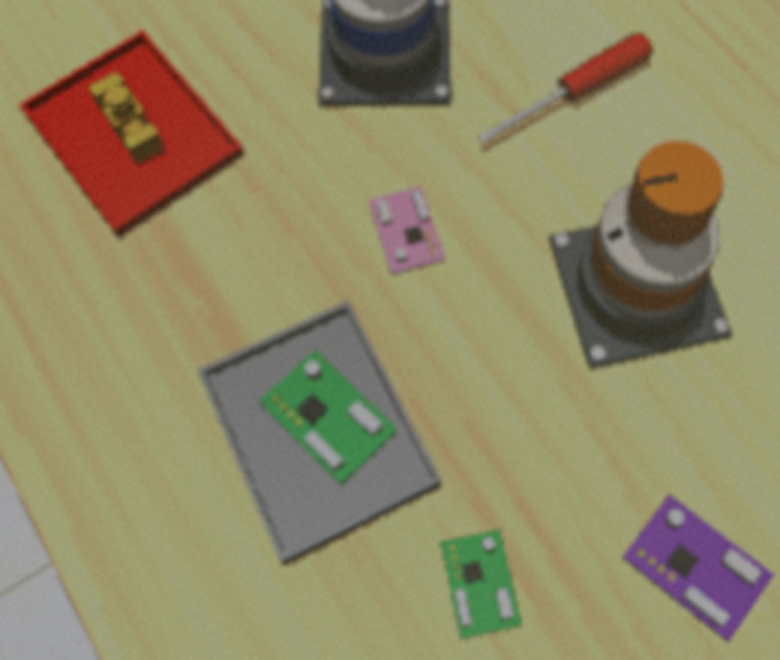

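The crop shows the brass tee in the red tray (crop 125,118) and the large green board in the grey tray (328,417). The orange cap (680,180) is the one to open. Triangulation puts it at about (0.501, 0.160), height 0.15, which is plausible. Next I'll move above it.

Emit:
arm_command(targets=[[[87.6,0.71,0.61,-0.2,0,0,0],[87.6,0.71,0.61,-0.2,0,0,0],[87.6,0.71,0.61,-0.2,0,0,0],[87.6,0.71,0.61,0,0,0,0],[87.6,0.71,0.61,0,0,0,0],[87.6,0.71,0.61,0,0,0,0],[87.6,0.71,0.61,0,0,0,0],[87.6,0.71,0.61,0,0,0,0],[87.6,0.71,0.61,0,0,0,0],[87.6,0.71,0.61,0,0,0,0]]])

```text
t: 1.95
tcp_pos: [0.3075, 0.4802, 0.2385]
tool_rot: [0.988, -0.157, 0.0, 0.0]
force: [-0.4, -1.0, -0.6]
finger_gap: 0.0875
grasp_force: 0.0
```

Emit:
arm_command(targets=[[[87.6,0.71,0.61,0,0,0,0],[87.6,0.71,0.61,0,0,0,0],[87.6,0.71,0.61,0,0,0,0],[87.6,0.71,0.61,0,0,0,0],[87.6,0.71,0.61,0,0,0,0],[87.6,0.71,0.61,0,0,0,0],[87.6,0.71,0.61,0,0,0,0],[87.6,0.71,0.61,0,0,0,0],[87.6,0.71,0.61,0,0,0,0],[87.6,0.71,0.61,0,0,0,0]]])

```text
t: 2.95
tcp_pos: [0.4045, 0.3201, 0.2386]
tool_rot: [0.988, -0.157, 0.0, -0.0]
force: [0.3, 0.2, 0.9]
finger_gap: 0.0878
grasp_force: 0.0
```

Emit:
arm_command(targets=[[[87.6,0.71,0.61,0,0,0,0],[87.6,0.71,0.61,0,0,0,0],[87.6,0.71,0.61,0,0,0,0],[87.6,0.71,0.61,0,0,0,0],[87.6,0.71,0.61,0,0,0,0],[87.6,0.71,0.61,0,0,0,0],[87.6,0.71,0.61,0,0,0,0],[87.6,0.71,0.61,0,0,0,0],[87.6,0,0,0,0,0,0],[87.6,0,0,0,0,0,0]]])

```text
t: 3.95
tcp_pos: [0.4817, 0.1926, 0.2385]
tool_rot: [0.987, -0.158, -0.0, 0.0]
force: [-0.3, 0.5, -0.3]
finger_gap: 0.088
grasp_force: 0.0
```

```bash
python3 - <<'E'
from h import *
from scipy.spatial.transform import Rotation as Ro
im=get_image("wrist"); T=np.array(im["cam_to_world"]); print(np.round(T,3)); save(im,"w1.png",s=1.5)
for r in place_of("wrist","orange_cap_mid"): print("w",round(r["conf"],2),np.round(r["at"],3),np.round(onz(im,r["at"],.146),4))
for r in place_of("wrist","orange_neck"): print("n",round(r["conf"],2),np.round(r["at"],3),np.round(onz(im,r["at"],.150),4))
m=outline_of("wrist","orange_cap_mid")
if m: print(m[0]["conf"],m[0]["box"])
s=ctrl.sense(); print(s["q"],s["tcp_pos"])
R=Ro.from_quat(s["tool_rot"]); print(np.round(R.as_matrix(),3))
E
```

```text
[[-0.31  -0.917 -0.251  0.549]
 [-0.951  0.299  0.082  0.171]
 [-0.     0.264 -0.964  0.398]
 [ 0.     0.     0.     1.   ]]
w 0.94 [0.433 0.554] [0.4999 0.1643 0.146 ]
0.68 [0.4941, 0.3438, 0.1414, 0.1904]
[ 7.61292492e-01  9.21094567e-02 -3.09473560e-01 -4.31099454e-05
 -1.16908364e+00  4.94386344e-01] [0.48131684 0.19373728 0.23859109]
[[ 0.951 -0.31   0.   ]
 [-0.31  -0.951  0.   ]
 [ 0.    -0.    -1.   ]]
```

View pics/w1.png

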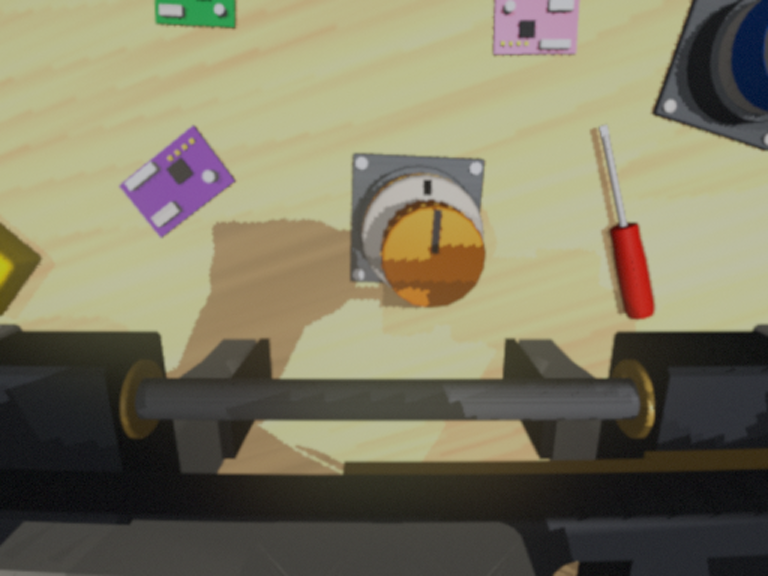

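```bash
python3 - <<'E'
from h import *
im=get_image("wrist"); print(onz(im,(254/576,433/768),.168), onz(im,(254/576,(382+485)/2/768),.168))
E
```

```text
[0.50020745 0.16300675 0.168     ] [0.50012839 0.16276239 0.168     ]
```

The wrist picture shows the orange cap's top centred at (433,254), which gives (0.500, 0.163). That agrees with the other views. I'll centre over it and descend.

Emit:
arm_command(targets=[[[87.6,0.455,0.39,0,0,0,0],[87.6,0.455,0.39,0,0,0,0],[87.6,0.455,0.39,0,0,0,0],[87.6,0,0,0.9,0,0,0],[87.6,0,0,0.9,0,0,0],[87.6,0,0,0.9,0,0,0],[87.6,0,0,0.9,0,0,0],[87.6,0,0,0.9,0,0,0],[87.6,0,0,0.75,0,0,0],[87.6,0,0,0,0,0,0]]])

```text
t: 5.2
tcp_pos: [0.4993, 0.1612, 0.1315]
tool_rot: [0.987, -0.158, -0.001, 0.001]
force: [-0.4, 0.8, -1.3]
finger_gap: 0.088
grasp_force: 0.0
```

```bash
python3 - <<'E'
from h import *
im=get_image("wrist"); save(im,"w2.png",s=1.5); 
for r in place_of("wrist","orange_cap_mid"): print(r, onz(im,r["at"],.146))
print(ctrl.sense()["tcp_pos"])
E
```

```text
{'at': [0.6594, 0.5051], 'conf': 0.61} [0.49833341 0.16148508 0.146     ]
[0.50061659 0.16213034 0.13377487]
```

View pics/w2.png

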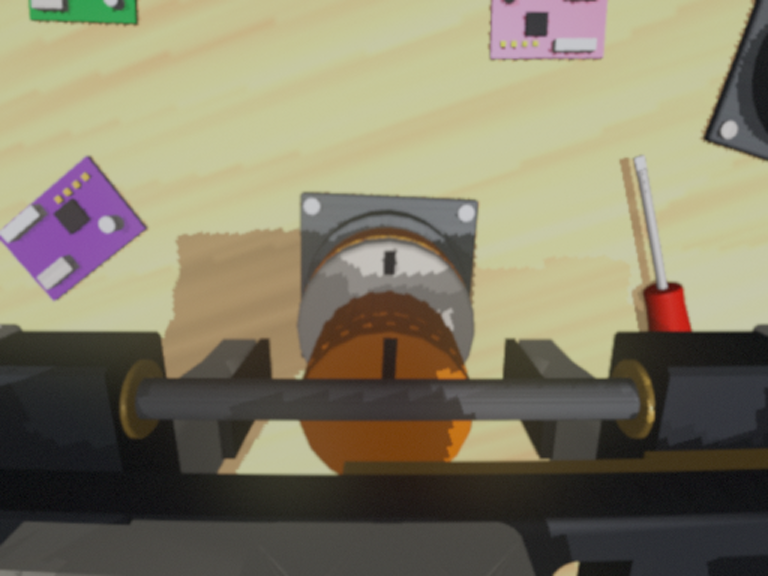

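The cap (386,400) is centred between the fingers, and its mark lines up with the shoulder mark. Now I'll close the fingers.

Emit:
arm_command(targets=[[[30,0,0,0,0,0,0],[30,0,0,0,0,0,0],[30,0,0,0,0,0,0],[30,0,0,0,0,0,0],[30,0,0,0,0,0,0],[30,0,0,0,0,0,0],[30,0,0,0,0,0,0],[30,0,0,0,0,0,0],[30,0,0,0,0,0,0],[30,0,0,0,0,0,0]]])

```text
t: 6.3
tcp_pos: [0.5002, 0.1626, 0.1336]
tool_rot: [0.988, -0.157, -0.0, 0.0]
force: [-1.6, -1.2, 2.5]
finger_gap: 0.054
grasp_force: 30.0
```

Gripped at 54 mm, as expected. Next is the push down, about 6.5 mm.

Emit:
arm_command(targets=[[[30,0,0,0.1,0,0,0],[30,0,0,0.1,0,0,0],[30,0,0,0.1,0,0,0],[30,0,0,0.03,0,0,0],[30,0,0,0,0,0,0],[30,0,0,0,0,0,0],[30,0,0,0,0,0,0],[30,0,0,0,0,0,0],[30,0,0,0,0,0,0],[30,0,0,0,0,0,0]]])

```text
t: 7.3
tcp_pos: [0.5004, 0.1627, 0.1273]
tool_rot: [0.988, -0.157, 0.0, -0.0]
force: [-3.0, -1.4, 8.7]
finger_gap: 0.0542
grasp_force: 30.0
```

```bash
python3 - <<'E'
from h import *
F=[];P=[];M=[]
for i in range(5):
    get_image("side"); s=ctrl.sense(); F.append(s["force"]);P.append(s["tcp_pos"]);M.append(s["moment"])
print(np.mean(F,0),np.std(F,0),np.mean(P,0),np.mean(M,0))
E
```

```text
[-2.91474054 -1.5980137   8.23057669] [0.43136644 0.49635488 0.38223613] [0.50033871 0.16271483 0.12731646] [-0.51896928  1.04957997 -0.00476552]
```

Emit:
arm_command(targets=[[[30,0,0,0,0,0,-0.7],[30,0,0,0,0,0,-0.7],[30,0,0,0,0,0,-0.7],[30,0,0,0,0,0,-0.7],[30,0,0,0,0,0,-0.7],[30,0,0,0,0,0,-0.7],[30,0,0,0,0,0,-0.7],[30,0,0,0,0,0,-0.7],[30,0,0,0,0,0,-0.7],[30,0,0,0,0,0,0]]])

```text
t: 8.55
tcp_pos: [0.501, 0.1632, 0.1276]
tool_rot: [0.993, 0.118, 0.001, -0.0]
force: [-1.5, -0.3, 7.1]
finger_gap: 0.0535
grasp_force: 30.0
```

```bash
python3 - <<'E'
from h import *
s=ctrl.sense(); print(s["moment"],s["force"],s["tcp_pos"],s["tool_rot"])
im=get_image("scene"); save(im,"s2.png",(130,260,280,410),4)
E
```

```text
[-0.32304859  0.38747558  0.07163017] [-1.5173049  -0.30703461  7.13287654] [0.50097751 0.16317531 0.12760321] [ 9.93011001e-01  1.18018028e-01  8.96099347e-04 -3.05775083e-04]
```

View pics/s2.png

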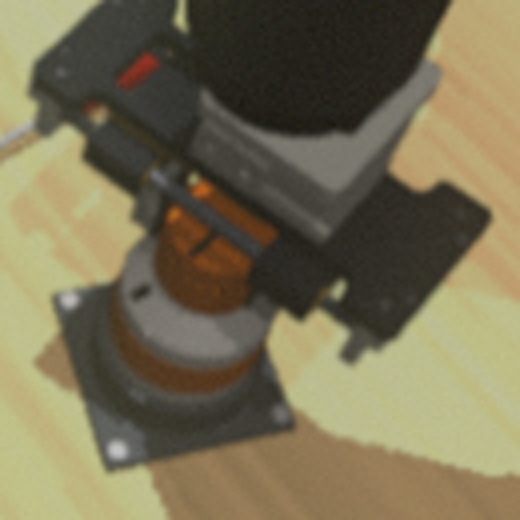

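The mark on the cap (203,243) has turned anticlockwise from the shoulder mark, following the tool. The push has eased slightly, so I'll add 1.5 mm and finish the turn.

Emit:
arm_command(targets=[[[30,0,0,0.08,0,0,0],[30,0,0,0,0,0,-0.7],[30,0,0,0,0,0,-0.7],[30,0,0,0,0,0,-0.7],[30,0,0,0,0,0,-0.7],[30,0,0,0,0,0,-0.7],[30,0,0,0,0,0,-0.7],[30,0,0,0,0,0,-0.7],[30,0,0,0,0,0,-0.7],[30,0,0,0,0,0,-0.1]]])

```text
t: 9.6
tcp_pos: [0.5015, 0.1637, 0.1263]
tool_rot: [0.933, 0.359, 0.002, -0.0]
force: [-0.9, 0.9, 8.3]
finger_gap: 0.054
grasp_force: 30.0
```

Emit:
arm_command(targets=[[[30,0,0,0,0,0,0],[30,0,0,0,0,0,0],[30,0,0,0,0,0,0],[30,0,0,0,0,0,0],[30,0,0,0,0,0,0],[30,0,0,0,0,0,0],[30,0,0,0,0,0,0],[30,0,0,0,0,0,0],[30,0,0,0,0,0,0],[30,0,0,0,0,0,0]]])

```text
t: 10.6
tcp_pos: [0.5014, 0.1637, 0.1263]
tool_rot: [0.934, 0.358, 0.002, -0.0]
force: [-0.4, 0.3, 8.6]
finger_gap: 0.0538
grasp_force: 30.0
```

```bash
python3 - <<'E'
from h import *
s=ctrl.sense(); q=s["tool_rot"]; print(s["moment"],s["force"],s["tcp_pos"],np.degrees(2*np.arctan2(q[1],q[0]))+18.1)
im=get_image("scene"); save(im,"s3.png",(130,260,280,410),4)
E
```

```text
[ 0.13462311  0.35038938 -0.00168888] [-0.42493237  0.34174747  8.5731899 ] [0.50144461 0.16365756 0.12632746] 60.04307325872227
```

View pics/s3.png

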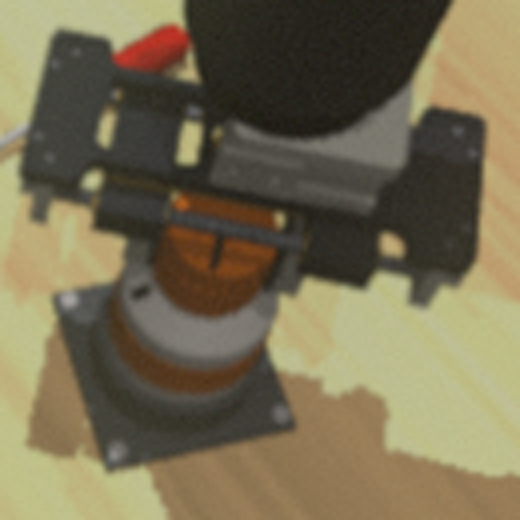

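The cap mark (215,250) is now 60° round from the shoulder mark, and the tool turned 60.0°, so nothing slipped. I'll lift gently first.

Emit:
arm_command(targets=[[[30,0,0,-0.1,0,0,0],[30,0,0,-0.1,0,0,0],[30,0,0,-0.1,0,0,0],[30,0,0,-0.1,0,0,0],[30,0,0,-0.1,0,0,0],[30,0,0,-0.1,0,0,0],[30,0,0,-0.1,0,0,0],[30,0,0,-0.1,0,0,0],[30,0,0,-0.1,0,0,0],[30,0,0,-0.1,0,0,0]]])

```text
t: 11.65
tcp_pos: [0.5001, 0.1626, 0.1455]
tool_rot: [0.934, 0.358, -0.0, 0.0]
force: [0.4, 0.3, -0.5]
finger_gap: 0.0537
grasp_force: 30.0
```

There is no resistance, so I'll lift on.

Emit:
arm_command(targets=[[[30,0,0,-0.3,0,0,0],[30,0,0,-0.6,0,0,0],[30,0,0,-0.6,0,0,0],[30,0,0,-0.6,0,0,0],[30,0,0,-0.6,0,0,0],[30,0,0,-0.6,0,0,0],[30,0,0,-0.6,0,0,0],[30,0,0,-0.5,0,0,0],[30,0,0,-0.3,0,0,0],[30,0,0,-0.1,0,0,0]]])

```text
t: 12.65
tcp_pos: [0.5004, 0.1628, 0.2421]
tool_rot: [0.934, 0.358, 0.0, -0.0]
force: [-0.4, -1.1, -0.1]
finger_gap: 0.0536
grasp_force: 30.0
```

Emit:
arm_command(targets=[[[30,0,0,0,0,0,0],[30,0,0,0,0,0,0],[30,0,0,0,0,0,0],[30,0,0,0,0,0,0],[30,0,0,0,0,0,0],[30,0,0,0,0,0,0],[30,0,0,0,0,0,0],[30,0,0,0,0,0,0],[30,0,0,0,0,0,0],[30,0,0,0,0,0,0]]])

```text
t: 13.65
tcp_pos: [0.5002, 0.1627, 0.2414]
tool_rot: [0.934, 0.358, 0.0, -0.0]
force: [-0.6, 0.5, -1.0]
finger_gap: 0.0539
grasp_force: 30.0
```

```bash
python3 - <<'E'
from h import *
im=get_image("side"); save(im,"s4.png",(60,280,120,320),3)
print([ (r["conf"],np.round(onz(im,r["at"],.25),3)) for r in place_of("side","orange_cap_mid")])
E
```

```text
[(0.61, array([0.499, 0.157, 0.25 ]))]
```

View pics/s4.png

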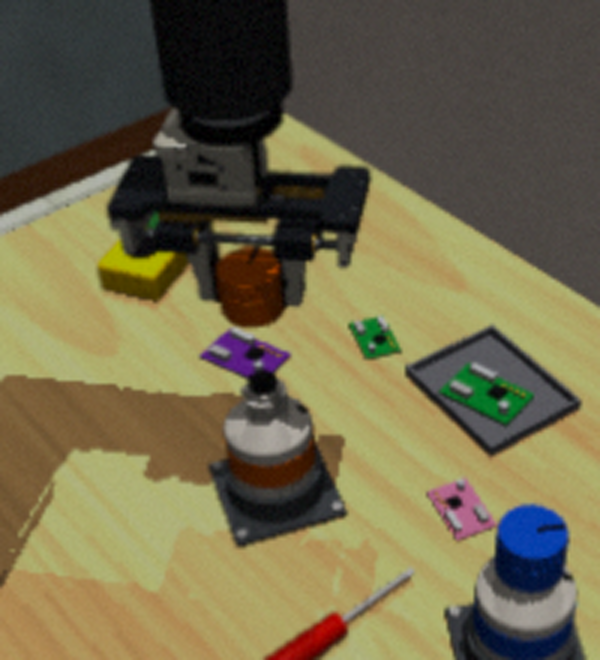

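The orange cap (252,287) is held level above its open bottle (mouth at 262,380). The blue bottle is still closed and the other things look untouched. I'll hand the job in.

```bash
python3 -c "
from plant import order; print(order.finish_job())"
```

```text
the job is handed in; nothing more can be done
None
```

The brass fitting was in the red tray, so I opened the orange-capped bottle (descaler); its cap is held level and still about 10 cm above the neck, and the job is handed in.

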